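# Index the inspection turntable with its ratchet lever and lock it

## Task

Work the ratchet lever at the front of the inspection turntable, one full stroke at a time with the lever let back home after each, until the wide black domed condenser stands at the front under the ring light; then push the lock bolt at the turntable's right-hand side fully in and let go. Turn the table only with its lever (it cannot go backward, so do not overshoot), do not press against the ring light, and leave the tape roll, the bottle and the parts tray where they are.

Things in the scene. Friction and masses are not known exactly. Their poses are not given: they have to be found in the camera images.
- index_base: Fixed base of the turntable: a grey plate 190 x 190 x 12 mm on the bench. Origin on the table's axis at bench height; z up, the base's front (lever side) faces its -x, its right-hand side (seen from the front) is its -y. On it turns a round aluminium table, 156 mm in diameter, top at z = 49 mm, 12 ratchet teeth (30 deg each).
- turntable (a joint): Angle of the round table (rad), growing as it advances (counter-clockwise from above: its front moves to the base's -y). 0: the condenser is exactly at the front (base -x) under the light. A light spring holds the table back against a pawl, so it rests at multiples of 0.524 rad (one tooth) within 0.03, but may start up to 0.08 short of one. Starts 3 to 5 teeth before 0; cannot turn back.
- condenser_top (a point): Top of the condenser (black, domed, 55 x 65 x 35 mm, fixed on the table, its top 83 mm above the bench), 47 mm from the table's axis. When it is at the front it lies under the ring of the light. The table also carries a jar with a black lid (46 mm wide) and a slim black eyepiece (35 mm wide), 120 and 240 deg further round.
- table_top: The round aluminium table plate with the three things fixed on it; origin on the table's axis at bench height, plate between 39 and 49 mm above it; its -x points to the condenser.
- index_lever (a joint): Ratchet lever angle (rad): 0 home, 0.698 (40 deg) at its end stop. Turns about the table's axis from 20 deg left of the base's front (base +y) to 20 deg right of it (-y). A spring brings it home; pushing takes 2 to 5 N at the grip, but a fast touch gives a short 20 N peak. A stroke past 0.62, best to the stop, carries the table one tooth; a shorter one slips back. On the way home the table stays.
- lever_grip (a point): In the lever's upright black sleeve, 105 mm from the table's axis, 65 mm above the bench. Sleeve 22 mm in diameter, 35 to 90 mm above the bench; below it the flat steel lever (22 mm wide, top at 22 mm) reaches 122 mm from the axis. It sweeps under the ring light's front edge: reach it with the tool leaning back to the robot's side, about 35 deg from vertical, pointing in under the light.
- lock_bolt (a joint): Travel of the lock bolt (m): 0 open, 0.028 fully in (between two teeth, table locked). It slides straight toward the table's axis, stays where it is left, friction about 3 N. It goes fully in only when the table rests on a tooth.
- bolt_grip (a point): In the bolt's upright black sleeve (22 mm in diameter, 35 to 90 mm above the bench), 65 mm above the bench, right of the table: from the axis it lies toward base (0.26, -0.97), 140 mm away when open, 112 mm when in. Push it level, straight toward the table's axis; free above. Pushed on past the end it meets a hard stop.
- ring_light: Ring light, aluminium, 130 mm outside and 84 mm inside diameter, over the front station: underside 180 mm, top 198 mm above the bench, its centre 47 mm in front of the table's axis, so that its front edge is 112 mm in front of the axis. Its arm (z = 192 mm) runs back to a post 115 mm behind the axis. Origin as the base's.
- tape: Bystander: black roll of tape, 62 x 60 x 19 mm, right of the work. Origin under its centre.
- bottle: Bystander: brown dropper bottle with white cap, 37 mm wide, 99 mm tall, right of the work. Origin under its centre.
- tray: Bystander: grey parts tray, 68 x 110 x 18 mm, left of the work. Origin under its centre.

How it is judged:
By the outcome, as a careful person would: the job done as asked, in the order asked, and still so for the second after the job is handed in, with the robot touching nothing.
It also fails if it takes over 51 s, if anything falls off the work surface, if the arm or the gripper's body presses on something with over 40 N, if the wrist force passes 120 N, or if a joint passes its speed limit or range.

## Robot

A 6-joint arm with a two-finger parallel gripper is mounted at the origin on a cart in front of the work surface, level with it; the furniture and walls round the work are solid. World frame = base frame: x ahead of the robot, y to its left, z up, the work surface at z = 0. Lengths are in m, angles in degrees, forces in N, time in s.
With the tool pointing down it reaches from about 0.275 to 0.725 m from the base axis. Payload 15.9 kg.
Tool frame: the origin (TCP) lies on the centre line of the jaws, within the pads' length; the fingertips stand 19 mm ahead of it and the grasp point (between the pads) is the TCP; z points along the fingers, y is the line along which they close (so a half turn about z gives the same grasp; the last joint's range is limited). The gripper opens to 85 mm and grips with 20 to 120 N. Pads are 22 mm wide; open, the fingers measure 114 mm over their backs; the gripper's body (76 mm by 85 mm) begins 54 mm behind the grasp point. The pads swing forward as they close: fully open they stand 13 mm farther back than shut.
Start: joints at [73.339, 12.198, -1.971, 75.831, 0, 90], TCP at [0.143, 0.479, 0.227] pointing down, gripper open.
Joint ranges: [-170.91, 170.91], [-42.67, 98.43], [-65.05, 77.54], [-120.47, 116.71], [-90, 82.35], [-180, 180]. Speed limits (degrees/s): [108.29, 108.29, 136.94, 147.25, 180, 180].

## Interface

Orientations are given as a 3x3 rotation matrix whose columns are the frame's x, y, z axes.
In Python, from station import get_obs, grab_frame, hand_in, outline_of, spot_point gives the robot as it stands.
- The arm moves only by the shell command python3 -m inch 'ROWS'. ROWS is a JSON object of lists of equal length, an entry for each row: "xyz": the shift along the tool's x, y, z in units of 25 mm (1.0 is 25 mm), a list of three; "turn": the turn, a rotation vector about the tool's x, y, z in units of 8 degrees (1.0 is 8 degrees), a list of three; "gripper": the gripper command: -1 is fully open, 1 is shut, values between are in proportion. In form: {"xyz": [[tx, ty, tz], ...], "turn": [[ax, ay, az], ...], "gripper": [gripper, ...]}. A call has 1 to 5 rows; each row is the pose to reach, as a shift and turn from the pose commanded when the call began, along the tool's axes at that moment; what a row does not reach only later rows make up. A row lasts 1/10 s, in which the tool goes at most 50 mm and 8.59 degrees, less where a joint would pass 70% of its speed; a pose out of reach is approached as far as the arm can. A call with a gripper value outside its range is refused whole. The fingers move at their own pace and stop on an object; the grip force is fixed at half the most. Time passes only in rows, so rows that repeat a pose let the fingers close. It gives the time, the measured TCP pose, the force, the opening and the grip force at its end, in the units of the state.
- get_obs(): the state, without advancing time (a new reading comes with each control period).
- grab_frame(name): name is "side" or "top"; returns a dict with "frame" (480x640x3 uint8, blue, green, red), "fx", "fy", "cx", "cy" (pixels), "extrinsics" (4x4, takes a point from camera to world coordinates). Camera axes: x right, y down, z forward; pixel columns grow to the right and rows downward; lengths in m; the calibration is good to about 2 mm. A picture is of the moment at which its call begins. There is no depth.
- hand_in(): hands the job in; it is judged then, once.
Trained networks look in the newest picture that a camera, given by its name, has taken for a name from the list of things; names that differ only in an ending like _2 or _b are one class to them, and where a whole thing is asked for, a point or a joint stands for the part that bears it (a point fixed in the world has none). Each returns a list of dicts, best first, with "conf" (0 to 1); they miss things now and then, are a little off and sometimes report something else, mostly with a low value. They report only what shows in the picture. A call takes as long as a camera call.
- outline_of(camera, name): "region" (480x640 bool, what is visible of it).
- spot_point(camera, name): "point" ([x, y, z] in m, in the coordinates of the camera as it stood for that picture, good to about 4 mm: a listed point, or the origin of a listed thing).
The state is a dict: "clock": time; "joint_pos": joint angles; "qd": joint speeds; "effort": joint torques, N m; "ee_pos": TCP position; "tool_rot": TCP orientation; "force": force on the tool from outside, world axes, zero at the start; "torque": the same for the moment, N m; "finger_gap": finger opening in m; "grip_force": force on a finger pad.
Only numpy, scipy, OpenCV 4.12 (cv2) and the standard library are available. Lean on these libraries where they do the work, as an engineer would, in place of code of your own. Each camera call takes 0.05 s, during which the arm holds its last target. There are 200 camera calls.

## Working session

There is one attempt and no reset: what is moved stays moved. The work goes in short steps, Python scripts to look and compute and a shell command to move; the robot and the scene stay as the last step left them, time stands still between calls to the robot, and variables do not carry over. Pictures are saved under pics/ and viewed, at most 10 in all, crops included, and the job is handed in when it is done.

```bash
mkdir -p pics; ls; cat > h.py <<'E'
import numpy as np, cv2
from station import get_obs, grab_frame, hand_in, outline_of, spot_point
def pt(cam,name,E):
    r=spot_point(cam,name)
    return [(round(d['conf'],2),np.round((E@np.r_[d['point'],1])[:3],3)) for d in r[:2]]
def units(p):
    o=get_obs();R=np.array(o['tool_rot']);return np.round(R.T@(np.array(p)-o['ee_pos'])/0.025,2)
E
python3 - <<'E'
from h import *
for c in ['side','top']:
    f=grab_frame(c);cv2.imwrite(f'pics/{c}0.png',f['frame']);E=np.array(f['extrinsics'])
    print(c,E.round(3).tolist(),f['fx'],f['fy'],f['cx'],f['cy'])
    for n in ['index_base','condenser_top','table_top','lever_grip','bolt_grip','ring_light','tape','bottle','tray']: print(n,pt(c,n,E))
o=get_obs();print({k:np.round(v,3).tolist() for k,v in o.items()})
E
```

```text
pics
side [[0.805, -0.346, 0.481, -0.082], [-0.593, -0.463, 0.659, -0.801], [-0.006, -0.816, -0.578, 0.789], [0.0, 0.0, 0.0, 1.0]] 502.03460715442395 502.03460715442395 315.17239054960834 236.06774716315036
index_base [(0.91, array([ 0.587,  0.068, -0.001]))]
condenser_top [(0.82, array([0.609, 0.104, 0.081]))]
table_top [(0.62, array([ 0.588,  0.067, -0.003]))]
lever_grip [(0.76, array([0.483, 0.101, 0.065]))]
bolt_grip [(0.79, array([ 0.619, -0.064,  0.066])), (0.55, array([ 0.324,  0.344, -0.002]))]
ring_light []
tape [(0.79, array([ 0.558, -0.346,  0.001]))]
bottle []
tray [(0.96, array([0.323, 0.347, 0.003]))]
top [[0.006, -0.995, 0.1, 0.383], [-1.0, -0.004, 0.018, -0.011], [-0.018, -0.101, -0.995, 1.383], [0.0, 0.0, 0.0, 1.0]] 452.7458773949608 452.7458773949608 321.5630017526793 240.84269912117327
index_base [(0.72, array([0.593, 0.066, 0.001])), (0.59, array([ 0.323,  0.345, -0.003]))]
condenser_top [(0.95, array([0.612, 0.108, 0.084]))]
table_top [(0.56, array([ 0.589,  0.069, -0.003]))]
lever_grip [(0.63, array([0.487, 0.099, 0.063]))]
bolt_grip [(0.59, array([ 0.627, -0.064,  0.066])), (0.38, array([ 0.664, -0.341, -0.   ]))]
ring_light []
tape [(0.53, array([ 0.562, -0.345, -0.003]))]
bottle [(0.72, array([ 0.665, -0.341, -0.002]))]
tray [(0.73, array([ 0.327,  0.343, -0.   ]))]
{'clock': 1.0, 'joint_pos': [73.338, 12.2, -1.971, 75.831, 0.001, 90.001], 'qd': [-0.058, -0.169, 0.053, 0.028, -0.105, -0.102], 'effort': [-0.001, -68.597, 48.734, 0.001, -0.0, 0.0], 'ee_pos': [0.143, 0.479, 0.227], 'tool_rot': [[-0.958, 0.287, -0.0], [0.287, 0.958, -0.0], [0.0, -0.0, -1.0]], 'force': [0.798, 0.645, 0.243], 'torque': [0.028, 0.023, -0.079], 'grip_force': 0.0, 'finger_gap': 0.085}
```

View pics/side0.png

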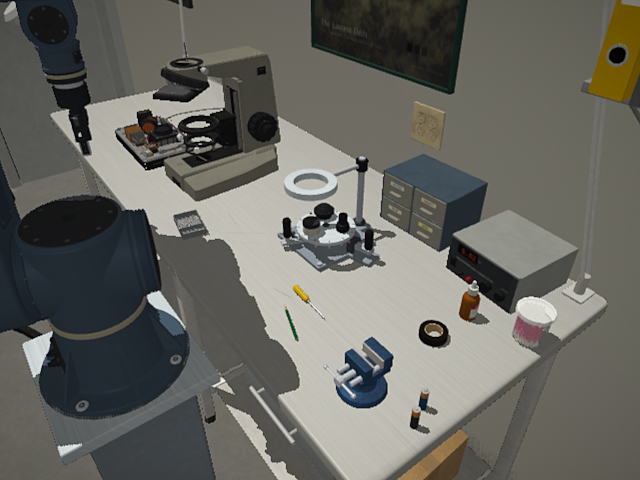

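View pics/top0.png

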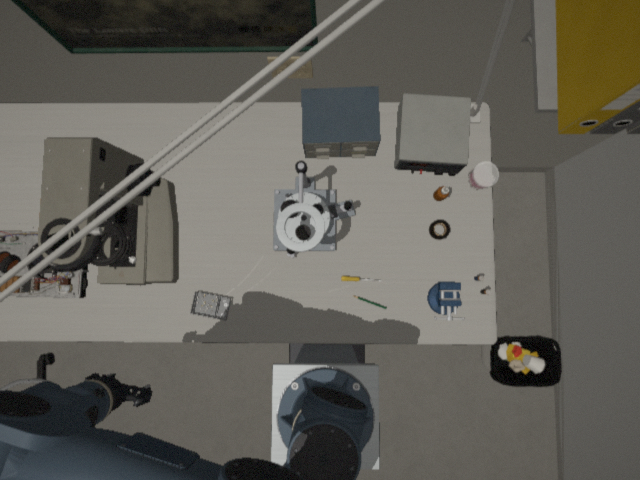

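```bash
python3 - <<'E'
import cv2,numpy as np
s=cv2.imread('pics/side0.png')[150:275,260:400];t=cv2.imread('pics/top0.png')[150:265,250:370]
a=cv2.resize(s,None,fx=4,fy=4,interpolation=cv2.INTER_CUBIC)[:460,:400]
s=cv2.resize(s,(400,357),interpolation=cv2.INTER_CUBIC);t=cv2.resize(t,(400,383),interpolation=cv2.INTER_CUBIC)
cv2.imwrite('pics/z0.png',np.hstack([np.vstack([s,np.zeros((26,400,3),np.uint8)]),t]))
E
```

```text
(no output)
```

View pics/z0.png

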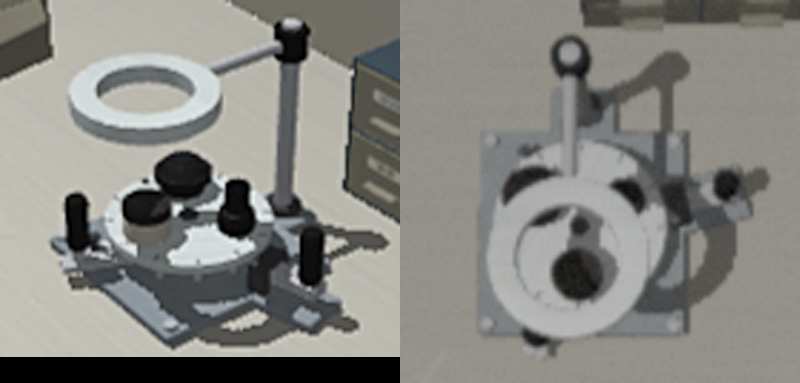

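```bash
cat >> h.py <<'E'
from scipy.spatial.transform import Rotation as Ro
def Rt(lean,az,yaz=None):
    "tool z leaning by lean toward azimuth az; y horizontal"
    a,l=np.radians(az),np.radians(lean)
    z=np.array([np.sin(l)*np.cos(a),np.sin(l)*np.sin(a),-np.cos(l)]);y=np.array([-np.sin(a),np.cos(a),0])
    return np.c_[np.cross(y,z),y,z]
def turn(T):
    R=np.array(get_obs()['tool_rot']);return np.round(Ro.from_matrix(R.T@T).as_rotvec(degrees=True)/8,2)
E
python3 - <<'E'
from h import *
T=Rt(35,0);print(units([0.418,0.16,0.16]),turn(T))
E
```

```text
[-14.18  -9.07   2.68] [-0.64 -4.34 -2.02]
```

```bash
python3 -m inch '{"xyz":[[-14.2,-9.1,2.7],[-14.2,-9.1,2.7],[-14.2,-9.1,2.7],[-14.2,-9.1,2.7],[-14.2,-9.1,2.7]],"turn":[[-0.64,-4.34,-2.02],[-0.64,-4.34,-2.02],[-0.64,-4.34,-2.02],[-0.64,-4.34,-2.02],[-0.64,-4.34,-2.02]],"gripper":[1,1,1,1,1]}'; python3 - <<'E'
from h import *
T=Rt(35,0);print(units([0.418,0.16,0.16]),turn(T),get_obs()['tool_rot'])
E
```

```text
clock: 1.5
ee_pos: [0.3043, 0.2901, 0.1869]
tool_rot: [[-0.817, -0.004, 0.577], [-0.005, 1.0, 0.001], [-0.577, -0.002, -0.817]]
force: [1.3, 0.6, -0.1]
finger_gap: 0.0123
grip_force: 0.0
[-3.07 -5.22  3.5 ] [0.01 0.03 0.03] [[-8.16642239e-01 -4.43706679e-03  5.77127167e-01]
 [-4.86959412e-03  9.99987825e-01  7.97565166e-04]
 [-5.77123679e-01 -2.15904966e-03 -8.16653903e-01]]
```

```bash
python3 -m inch '{"xyz":[[-3,-4.8,3.3],[-3,-4.8,3.3],[-3,-4.8,3.3],[-3,-4.8,3.3],[-3,-4.8,3.3]],"turn":[[0,0,0],[0,0,0],[0,0,0],[0,0,0],[0,0,0]],"gripper":[1,1,1,1,1]}'; python3 - <<'E'
from h import *
f=grab_frame('top')
print(units([0.487,0.155,0.06]),get_obs()['force'])
for c in ['top','side']:
    f=grab_frame(c);E=np.array(f['extrinsics'])
    for n in ['index_base','lever_grip','bolt_grip']: print(n,pt(c,n,E))
E
```

```text
clock: 2.0
ee_pos: [0.4148, 0.1677, 0.1627]
tool_rot: [[-0.819, 0.006, 0.574], [0.005, 1.0, -0.003], [-0.574, 0.0, -0.819]]
force: [-0.7, -0.4, -0.0]
finger_gap: -0.0002
grip_force: 0.0
[-0.04 -0.55  5.04] [-1.62737477 -0.15108302  0.0362271 ]
index_base [(0.68, array([0.588, 0.067, 0.   ]))]
lever_grip [(0.39, array([0.487, 0.1  , 0.065]))]
bolt_grip [(0.7, array([ 0.625, -0.064,  0.069]))]
index_base [(0.91, array([ 0.591,  0.066, -0.002]))]
lever_grip [(0.82, array([0.485, 0.099, 0.063]))]
bolt_grip [(0.7, array([ 0.618, -0.066,  0.062]))]
```

```bash
python3 -m inch '{"xyz":[[0,-0.5,2],[0,-0.5,3.5],[0,-0.5,5],[0,-0.8,5],[0,-0.8,5]],"turn":[[0,0,0],[0,0,0],[0,0,0],[0,0,0],[0,0,0]],"gripper":[1,1,1,1,1]}'; python3 -m inch '{"xyz":[[0,-0.3,0],[0,-0.6,0],[0,-0.8,0],[0,-1,0],[0,-1.2,0]],"turn":[[0,0,0],[0,0,0],[0,0,0],[0,0,0],[0,0,0]],"gripper":[1,1,1,1,1]}';  python3 - <<'E'
from h import *
f=grab_frame('side');cv2.imwrite('pics/c1.png',cv2.resize(f['frame'][130:290,220:420],None,fx=4,fy=3.75))
E
```

```text
clock: 2.95
ee_pos: [0.4838, 0.1513, 0.0592]
tool_rot: [[-0.821, -0.0, 0.571], [-0.001, 1.0, -0.001], [-0.571, -0.001, -0.821]]
force: [-0.8, 0.1, -0.3]
finger_gap: -0.0001
grip_force: 0.0
clock: 3.45
ee_pos: [0.4848, 0.1219, 0.061]
tool_rot: [[-0.819, -0.001, 0.574], [-0.0, 1.0, 0.002], [-0.574, 0.001, -0.819]]
force: [-9.3, 5.2, 3.9]
finger_gap: 0.0
grip_force: 4.5
```

View pics/c1.png

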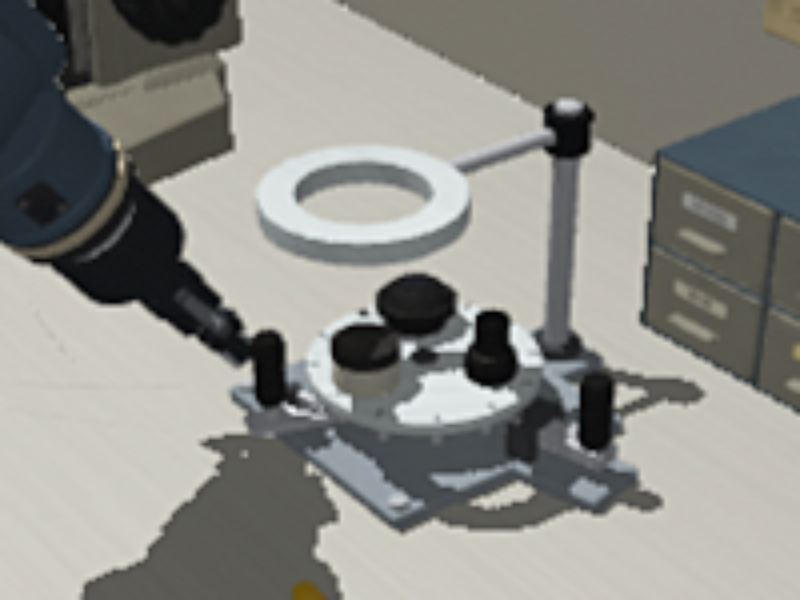

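```bash
python3 -m inch '{"xyz":[[0,-0.2,0],[0,-0.5,0],[0,-0.8,0],[0,-1.1,0],[0,-1.4,0]],"turn":[[0,0,0],[0,0,0],[0,0,0],[0,0,0],[0,0,0]],"gripper":[1,1,1,1,1]}'; python3 -m inch '{"xyz":[[0,-0.3,0],[0,-0.6,0],[0,-0.8,0],[0,-0.9,0],[0,-1,0]],"turn":[[0,0,0],[0,0,0],[0,0,0],[0,0,0],[0,0,0]],"gripper":[1,1,1,1,1]}';  python3 - <<'E'
from h import *
for c in ['top','side']:
    f=grab_frame(c);E=np.array(f['extrinsics'])
    for n in ['lever_grip','condenser_top']: print(n,pt(c,n,E))
cv2.imwrite('pics/c2.png',cv2.resize(f['frame'][130:290,220:420],None,fx=4,fy=3.75))
E
```

```text
clock: 4.0
ee_pos: [0.4844, 0.0869, 0.0603]
tool_rot: [[-0.82, -0.001, 0.573], [-0.0, 1.0, 0.002], [-0.573, 0.001, -0.82]]
force: [-4.4, 4.5, 0.7]
finger_gap: 0.0003
grip_force: 2.1
clock: 4.5
ee_pos: [0.485, 0.0619, 0.0606]
tool_rot: [[-0.819, -0.0, 0.573], [0.0, 1.0, 0.001], [-0.573, 0.001, -0.819]]
force: [1.4, 3.9, -0.3]
finger_gap: 0.0002
grip_force: 1.6
lever_grip [(0.64, array([0.486, 0.036, 0.063]))]
condenser_top [(0.57, array([0.585, 0.119, 0.085])), (0.49, array([ 0.591,  0.068, -0.   ]))]
lever_grip [(0.67, array([0.483, 0.036, 0.065])), (0.6, array([0.587, 0.112, 0.083]))]
condenser_top [(0.63, array([0.584, 0.118, 0.079]))]
```

View pics/c2.png

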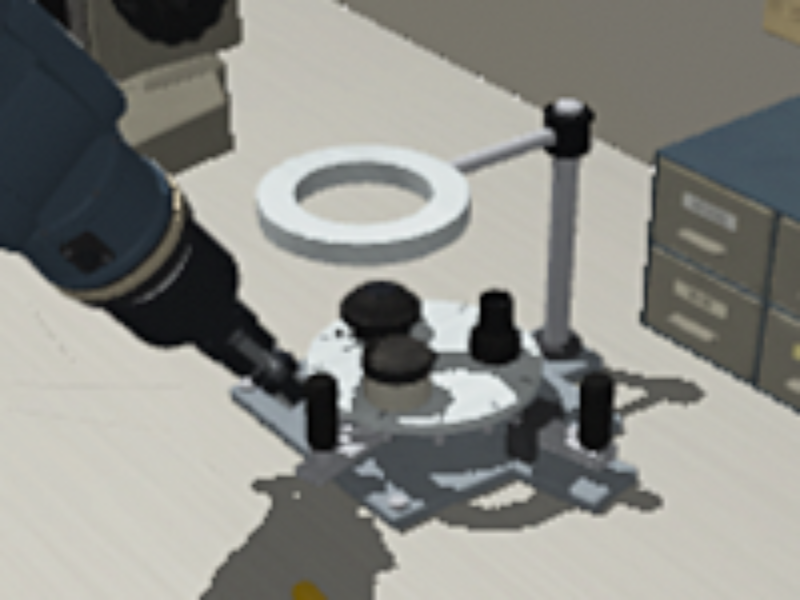

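The lever sleeve now stands at about (322,410) and the table has turned with it, the dome having moved toward the front-left; a few millimetres to the stop remain.

```bash
python3 -m inch '{"xyz":[[0,-0.1,0],[0,-0.2,0],[0,-0.3,0]],"turn":[[0,0,0],[0,0,0],[0,0,0]],"gripper":[1,1,1]}'; python3 -m inch '{"xyz":[[0,-0.1,0],[0,-0.1,0]],"turn":[[0,0,0],[0,0,0]],"gripper":[1,1]}'
```

```text
clock: 5.1
ee_pos: [0.4847, 0.0543, 0.0604]
tool_rot: [[-0.819, -0.001, 0.573], [-0.0, 1.0, 0.001], [-0.573, 0.001, -0.819]]
force: [-0.4, 3.8, 0.1]
finger_gap: -0.0003
grip_force: 1.5
clock: 5.3
ee_pos: [0.4847, 0.052, 0.0603]
tool_rot: [[-0.82, -0.001, 0.573], [-0.0, 1.0, 0.002], [-0.573, 0.001, -0.82]]
force: [0.2, 7.4, -1.2]
finger_gap: -0.0002
grip_force: 3.3
```

```bash
python3 -m inch '{"xyz":[[0,-0.1,0],[0,-0.1,0]],"turn":[[0,0,0],[0,0,0]],"gripper":[1,1]}'
```

```text
clock: 5.5
ee_pos: [0.4844, 0.0504, 0.0602]
tool_rot: [[-0.82, -0.003, 0.573], [-0.001, 1.0, 0.004], [-0.573, 0.003, -0.82]]
force: [-1.0, 15.4, -0.5]
finger_gap: 0.0001
grip_force: 6.8
```

At the stop (15 N). Now let it home.

```bash
python3 -m inch '{"xyz":[[0,0.6,0],[0,1.3,0],[0,2,0],[0,2.7,0],[0,3.4,0]],"turn":[[0,0,0],[0,0,0],[0,0,0],[0,0,0],[0,0,0]],"gripper":[1,1,1,1,1]}';python3 -m inch '{"xyz":[[0,0,0],[0,0,0]],"turn":[[0,0,0],[0,0,0]],"gripper":[1,1]}';  python3 - <<'E'
from h import *
for c in ['top','side']:
    f=grab_frame(c);E=np.array(f['extrinsics'])
    for n in ['lever_grip','condenser_top']:
        for k,p in pt(c,n,E): print(n,k,p,np.degrees(np.arctan2(p[1]-.067,p[0]-.589)).round(1))
E
```

```text
clock: 6.0
ee_pos: [0.4847, 0.1345, 0.0605]
tool_rot: [[-0.819, 0.0, 0.573], [0.0, 1.0, -0.0], [-0.573, -0.0, -0.819]]
force: [0.3, -1.1, 0.6]
finger_gap: -0.0
grip_force: 0.0
clock: 6.2
ee_pos: [0.4846, 0.1342, 0.0603]
tool_rot: [[-0.82, -0.001, 0.573], [-0.001, 1.0, 0.0], [-0.573, -0.0, -0.82]]
force: [1.0, -0.7, -1.6]
finger_gap: -0.0001
grip_force: 0.0
lever_grip 0.37 [0.488 0.101 0.065] 161.4
condenser_top 0.87 [0.586 0.116 0.088] 93.5
condenser_top 0.16 [ 0.589  0.066 -0.001] -90.0
lever_grip 0.83 [0.484 0.098 0.064] 163.6
condenser_top 0.72 [0.587 0.116 0.078] 92.3
```

```bash
python3 -m inch '{"xyz":[[0,-0.4,0],[0,-0.7,0],[0,-1.1,0],[0,-1.5,0],[0,-1.9,0]],"turn":[[0,0,0],[0,0,0],[0,0,0],[0,0,0],[0,0,0]],"gripper":[1,1,1,1,1]}';python3 -m inch '{"xyz":[[0,-0.4,0],[0,-0.8,0],[0,-1.1,0],[0,-1.3,0],[0,-1.5,0]],"turn":[[0,0,0],[0,0,0],[0,0,0],[0,0,0],[0,0,0]],"gripper":[1,1,1,1,1]}';python3 -m inch '{"xyz":[[0,0,0],[0,0,0]],"turn":[[0,0,0],[0,0,0]],"gripper":[1,1]}'
```

```text
clock: 7.0
ee_pos: [0.4841, 0.0862, 0.06]
tool_rot: [[-0.82, -0.001, 0.572], [-0.0, 1.0, 0.001], [-0.572, 0.001, -0.82]]
force: [-3.3, 5.3, 0.3]
finger_gap: 0.0001
grip_force: 2.3
clock: 7.5
ee_pos: [0.4847, 0.0499, 0.0604]
tool_rot: [[-0.82, -0.002, 0.573], [-0.0, 1.0, 0.003], [-0.573, 0.002, -0.82]]
force: [0.5, 22.4, -2.1]
finger_gap: 0.0001
grip_force: 9.0
clock: 7.7
ee_pos: [0.4841, 0.0503, 0.0599]
tool_rot: [[-0.82, -0.003, 0.572], [-0.001, 1.0, 0.004], [-0.572, 0.003, -0.82]]
force: [-5.4, 12.4, 0.5]
finger_gap: -0.0
grip_force: 6.8
```

```bash
python3 -m inch '{"xyz":[[0,0.6,0],[0,1.3,0],[0,2,0],[0,2.7,0],[0,3.4,0]],"turn":[[0,0,0],[0,0,0],[0,0,0],[0,0,0],[0,0,0]],"gripper":[1,1,1,1,1]}';python3 -m inch '{"xyz":[[0,0,0],[0,0,0]],"turn":[[0,0,0],[0,0,0]],"gripper":[1,1]}';  python3 - <<'E'
from h import *
for c in ['top','side']:
    f=grab_frame(c);E=np.array(f['extrinsics'])
    for n in ['lever_grip','condenser_top']:
        for k,p in pt(c,n,E): print(n,k,p,np.degrees(np.arctan2(p[1]-.067,p[0]-.589)).round(1))
E
```

```text
clock: 8.2
ee_pos: [0.4848, 0.1348, 0.0606]
tool_rot: [[-0.819, -0.0, 0.573], [-0.0, 1.0, 0.0], [-0.573, -0.0, -0.819]]
force: [0.3, -0.3, -0.2]
finger_gap: 0.0
grip_force: 0.0
clock: 8.4
ee_pos: [0.4846, 0.1343, 0.0603]
tool_rot: [[-0.82, -0.001, 0.573], [-0.001, 1.0, 0.001], [-0.573, -0.0, -0.82]]
force: [-0.5, 0.4, -0.4]
finger_gap: -0.0001
grip_force: 0.0
lever_grip 0.37 [0.489 0.099 0.065] 162.3
condenser_top 0.65 [0.563 0.108 0.086] 122.4
lever_grip 0.92 [0.482 0.102 0.066] 161.9
condenser_top 0.82 [0.564 0.108 0.084] 121.4
```

Two teeth done (condenser at 122°, target ≈ 181°). Third stroke.

```bash
python3 -m inch '{"xyz":[[0,-0.4,0],[0,-0.7,0],[0,-1.1,0],[0,-1.5,0],[0,-1.9,0]],"turn":[[0,0,0],[0,0,0],[0,0,0],[0,0,0],[0,0,0]],"gripper":[1,1,1,1,1]}';python3 -m inch '{"xyz":[[0,-0.4,0],[0,-0.8,0],[0,-1.1,0],[0,-1.3,0],[0,-1.5,0]],"turn":[[0,0,0],[0,0,0],[0,0,0],[0,0,0],[0,0,0]],"gripper":[1,1,1,1,1]}';python3 -m inch '{"xyz":[[0,0,0],[0,0,0]],"turn":[[0,0,0],[0,0,0]],"gripper":[1,1]}';python3 -m inch '{"xyz":[[0,0.6,0],[0,1.3,0],[0,2,0],[0,2.7,0],[0,3.4,0]],"turn":[[0,0,0],[0,0,0],[0,0,0],[0,0,0],[0,0,0]],"gripper":[1,1,1,1,1]}';python3 -m inch '{"xyz":[[0,0,0],[0,0,0]],"turn":[[0,0,0],[0,0,0]],"gripper":[1,1]}';  python3 - <<'E'
from h import *
for c in ['top','side']:
    f=grab_frame(c);E=np.array(f['extrinsics'])
    for n in ['lever_grip','condenser_top']:
        for k,p in pt(c,n,E): print(n,k,p,np.degrees(np.arctan2(p[1]-.067,p[0]-.589)).round(1))
E
```

```text
clock: 9.2
ee_pos: [0.4841, 0.0862, 0.06]
tool_rot: [[-0.82, -0.001, 0.572], [-0.0, 1.0, 0.002], [-0.572, 0.001, -0.82]]
force: [-4.6, 4.5, 1.5]
finger_gap: 0.0
grip_force: 2.3
clock: 9.7
ee_pos: [0.4847, 0.0499, 0.0604]
tool_rot: [[-0.819, -0.002, 0.573], [-0.0, 1.0, 0.003], [-0.573, 0.002, -0.819]]
force: [-4.4, 20.5, -1.5]
finger_gap: 0.0002
grip_force: 9.8
clock: 9.9
ee_pos: [0.4843, 0.0504, 0.0601]
tool_rot: [[-0.82, -0.003, 0.572], [-0.001, 1.0, 0.004], [-0.572, 0.003, -0.82]]
force: [-3.6, 14.5, -0.1]
finger_gap: -0.0
grip_force: 6.7
clock: 10.4
ee_pos: [0.4848, 0.1348, 0.0605]
tool_rot: [[-0.819, -0.0, 0.573], [-0.0, 1.0, 0.0], [-0.573, -0.0, -0.819]]
force: [-0.2, -0.2, 0.2]
finger_gap: 0.0003
grip_force: 0.0
clock: 10.6
ee_pos: [0.4846, 0.1343, 0.0603]
tool_rot: [[-0.82, -0.001, 0.573], [-0.001, 1.0, 0.001], [-0.573, -0.0, -0.82]]
force: [0.3, -0.4, -0.4]
finger_gap: 0.0001
grip_force: 0.0
lever_grip 0.57 [0.488 0.102 0.064] 160.9
lever_grip 0.72 [0.483 0.099 0.065] 163.2
condenser_top 0.8 [0.545 0.09  0.086] 152.4
```

Condenser at 152°: one more stroke.

```bash
python3 -m inch '{"xyz":[[0,-0.4,0],[0,-0.7,0],[0,-1.1,0],[0,-1.5,0],[0,-1.9,0]],"turn":[[0,0,0],[0,0,0],[0,0,0],[0,0,0],[0,0,0]],"gripper":[1,1,1,1,1]}';python3 -m inch '{"xyz":[[0,-0.4,0],[0,-0.8,0],[0,-1.1,0],[0,-1.3,0],[0,-1.5,0]],"turn":[[0,0,0],[0,0,0],[0,0,0],[0,0,0],[0,0,0]],"gripper":[1,1,1,1,1]}';python3 -m inch '{"xyz":[[0,0,0],[0,0,0]],"turn":[[0,0,0],[0,0,0]],"gripper":[1,1]}';python3 -m inch '{"xyz":[[0,0.6,0],[0,1.3,0],[0,2,0],[0,2.7,0],[0,3.4,0]],"turn":[[0,0,0],[0,0,0],[0,0,0],[0,0,0],[0,0,0]],"gripper":[1,1,1,1,1]}';python3 -m inch '{"xyz":[[0,0,0],[0,0,0]],"turn":[[0,0,0],[0,0,0]],"gripper":[1,1]}';  python3 - <<'E'
from h import *
for c in ['top','side']:
    f=grab_frame(c);E=np.array(f['extrinsics'])
    for n in ['lever_grip','condenser_top','bolt_grip']:
        for k,p in pt(c,n,E): print(n,k,p,np.degrees(np.arctan2(p[1]-.067,p[0]-.589)).round(1))
cv2.imwrite('pics/c3.png',cv2.resize(f['frame'][130:290,220:420],None,fx=4,fy=3.75))
print(get_obs()['joint_pos'])
E
```

```text
clock: 11.4
ee_pos: [0.484, 0.0862, 0.06]
tool_rot: [[-0.82, -0.001, 0.572], [-0.0, 1.0, 0.002], [-0.572, 0.001, -0.82]]
force: [-4.7, 4.4, 1.1]
finger_gap: -0.0002
grip_force: 2.3
clock: 11.9
ee_pos: [0.4848, 0.0499, 0.0605]
tool_rot: [[-0.819, -0.002, 0.573], [-0.0, 1.0, 0.003], [-0.573, 0.002, -0.819]]
force: [-3.9, 21.4, -2.3]
finger_gap: -0.0002
grip_force: 9.8
clock: 12.1
ee_pos: [0.4843, 0.0505, 0.0601]
tool_rot: [[-0.82, -0.003, 0.572], [-0.001, 1.0, 0.004], [-0.572, 0.003, -0.82]]
force: [-3.8, 13.8, 0.1]
finger_gap: -0.0003
grip_force: 6.8
clock: 12.6
ee_pos: [0.4848, 0.1348, 0.0605]
tool_rot: [[-0.819, -0.0, 0.573], [-0.0, 1.0, -0.0], [-0.573, -0.0, -0.819]]
force: [-0.0, 0.1, 0.6]
finger_gap: -0.0
grip_force: 0.0
clock: 12.8
ee_pos: [0.4846, 0.1343, 0.0603]
tool_rot: [[-0.82, -0.001, 0.573], [-0.001, 1.0, 0.001], [-0.573, -0.0, -0.82]]
force: [-0.1, 0.8, -0.3]
finger_gap: -0.0003
grip_force: 0.0
lever_grip 0.45 [0.483 0.104 0.063] 160.8
condenser_top 0.78 [0.537 0.07  0.084] 176.7
bolt_grip 0.66 [ 0.622 -0.064  0.066] -75.9
lever_grip 0.86 [0.482 0.098 0.065] 163.8
condenser_top 0.76 [0.539 0.067 0.08 ] 180.0
bolt_grip 0.6 [ 0.614 -0.064  0.063] -79.2
[ 23.96146649  -2.37649088 -58.39431547   1.38239823 -13.44578211
  20.02580202]
```

View pics/c3.png

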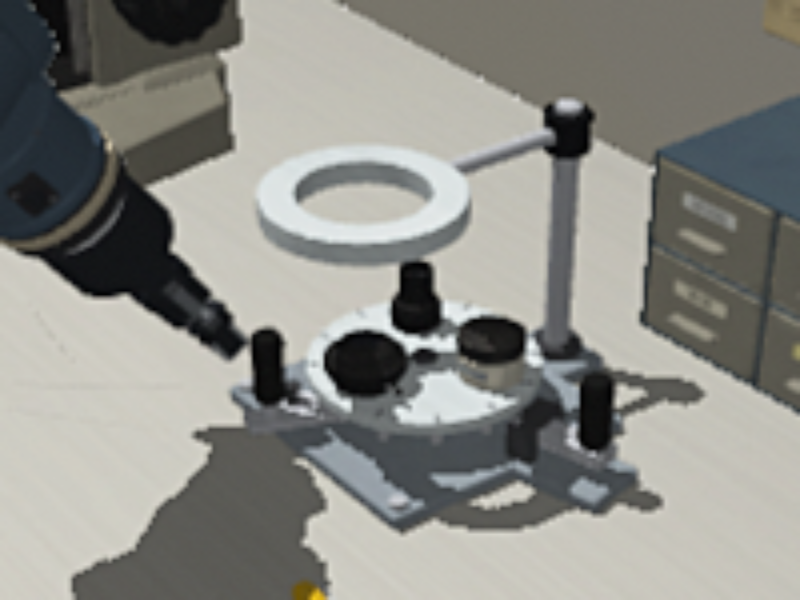

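Dome (365,360) is at the front station, jar at right, lever home (268,365). Retreat and go to the bolt.

```bash
python3 -m inch '{"xyz":[[0,0.3,-1.5],[0,0.3,-3.5],[0,0,-5.5],[0,-2,-5.5],[0,-4,-5.5]],"turn":[[0,0,0],[0,0,0],[0,0,0],[0,0,0],[0,0,0]],"gripper":[1,1,1,1,1]}'; python3 - <<'E'
from h import *
print(units([0.44,-0.15,0.19]),units([0.64,-0.14,0.19]),turn(Rt(0,14)))
E
```

```text
clock: 13.7
ee_pos: [0.4069, 0.0653, 0.1748]
tool_rot: [[-0.819, -0.006, 0.574], [-0.004, 1.0, 0.005], [-0.574, 0.002, -0.819]]
force: [1.6, 0.3, -0.3]
finger_gap: 0.0002
grip_force: 0.0
[-1.4  -8.62  0.22] [-7.95 -8.27  4.81] [-0.51  4.36 -1.66]
```

```bash
python3 -m inch '{"xyz":[[-1.4,-2,0.2],[-1.4,-4,0.2],[-1.4,-6,0.2],[-1.4,-7.5,0.2],[-1.4,-7.5,0.2]],"turn":[[0,0,0],[-0.1,0.9,-0.3],[-0.2,1.9,-0.7],[-0.35,2.9,-1.1],[-0.45,3.9,-1.5]],"gripper":[1,1,1,1,1]}'; python3 - <<'E'
from h import *
print(units([0.64,-0.14,0.18]),units([.635,-.118,.06]),turn(Rt(0,14)))
E
```

```text
clock: 14.2
ee_pos: [0.4385, -0.1216, 0.1893]
tool_rot: [[-0.972, -0.174, 0.157], [-0.175, 0.985, 0.011], [-0.157, -0.017, -0.987]]
force: [1.2, 1.0, 0.5]
finger_gap: -0.0004
grip_force: 0.0
[-7.65 -2.13  1.63] [-6.85 -1.14  6.34] [-0.16  1.12 -0.48]
```

```bash
python3 -m inch '{"xyz":[[-2,-0.5,0.4],[-4,-1,0.8],[-6,-1.5,1.2],[-7.6,-1.8,1.6],[-7.6,-1.8,1.6]],"turn":[[-0.1,0.5,-0.3],[-0.1,0.9,-0.4],[-0.1,0.9,-0.4],[-0.1,0.9,-0.4],[-0.1,0.9,-0.4]],"gripper":[1,1,1,1,1]}'; python3 -m inch '{"xyz":[[0,0,0]],"turn":[[0,0,0]],"gripper":[1]}'; python3 - <<'E'
from h import *
print(units([.634,-.118,.06]),turn(Rt(0,14)))
E
```

```text
clock: 14.7
ee_pos: [0.6405, -0.1295, 0.1774]
tool_rot: [[-0.973, -0.23, 0.033], [-0.23, 0.973, -0.001], [-0.032, -0.009, -0.999]]
force: [-1.0, -0.5, -0.5]
finger_gap: 0.0
grip_force: 0.0
clock: 14.8
ee_pos: [0.639, -0.1295, 0.178]
tool_rot: [[-0.973, -0.23, 0.033], [-0.23, 0.973, -0.001], [-0.032, -0.009, -0.999]]
force: [-0.3, -0.6, 0.2]
finger_gap: 0.0001
grip_force: 0.0
[0.24 0.54 4.71] [-0.07  0.23 -0.09]
```

```bash
python3 -m inch '{"xyz":[[0.2,0,1.5],[0.2,0,3],[0.2,0.2,4.2],[0.2,0.5,4.7],[0.2,0.5,4.7]],"turn":[[0,0.2,-0.1],[0,0.2,-0.1],[0,0.2,-0.1],[0,0.2,-0.1],[0,0.2,-0.1]],"gripper":[1,1,1,1,1]}'; python3 - <<'E'
from h import *
f=grab_frame('side');cv2.imwrite('pics/c4.png',cv2.resize(f['frame'][130:290,270:470],None,fx=4,fy=3.75))
p=np.array([.6220,-.0655]);d=np.array([.589,.067])-p;print(d/np.linalg.norm(d))
E
```

```text
clock: 15.3
ee_pos: [0.6316, -0.1181, 0.0606]
tool_rot: [[-0.97, -0.244, 0.004], [-0.244, 0.97, -0.008], [-0.002, -0.008, -1.0]]
force: [-0.7, -0.5, 0.1]
finger_gap: 0.0004
grip_force: 0.0
[-0.24167395  0.97035751]
```

View pics/c4.png

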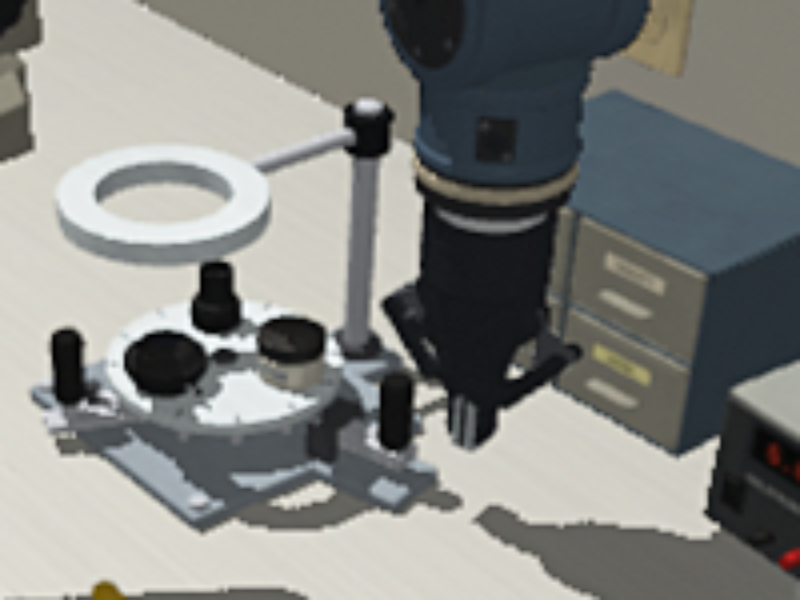

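The closed gripper's linkage knuckle (400,310) sticks out over the bolt sleeve (395,380); I'll turn the tool a quarter so the flat pad edge pushes.

```bash
python3 - <<'E'
from h import *
print(get_obs()['joint_pos'])
E
python3 -m inch '{"xyz":[[0,-0.6,-0.5],[0,-1,-0.5],[0,-1,-0.5]],"turn":[[0,0,0],[0,0,0],[0,0,0]],"gripper":[1,1,1]}'
```

```text
[-10.4257399   32.81181911   4.17423176  60.90430553  -0.39833258
 -24.51859239]
clock: 15.65
ee_pos: [0.6406, -0.1446, 0.0762]
tool_rot: [[-0.97, -0.242, 0.01], [-0.242, 0.97, -0.009], [-0.008, -0.011, -1.0]]
force: [-0.2, 0.4, -0.1]
finger_gap: 0.0003
grip_force: 0.0
```

```bash
for i in 1 2; do python3 -m inch '{"xyz":[[0,0,0],[0,0,0],[0,0,0],[0,0,0],[0,0,0]],"turn":[[0,0,1.05],[0,0,2.1],[0,0,3.15],[0,0,4.2],[0,0,5.25]],"gripper":[1,1,1,1,1]}'; done; python3 -m inch '{"xyz":[[0,0,0],[0,0,0]],"turn":[[0,0,0.75],[0,0,0.75]],"gripper":[1,1]}';python3 - <<'E'
from h import *
R=np.c_[[-.242,.97,0],[.97,.242,0],[0,0,-1]]
print(units([.632,-.118,.06]),turn(R),get_obs()['joint_pos'])
E
```

```text
clock: 16.15
ee_pos: [0.6397, -0.1428, 0.075]
tool_rot: [[-0.881, 0.474, 0.008], [0.474, 0.881, -0.008], [-0.011, -0.004, -1.0]]
force: [0.6, -0.7, -0.2]
finger_gap: -0.0004
grip_force: 0.0
clock: 16.65
ee_pos: [0.6396, -0.1427, 0.0749]
tool_rot: [[-0.337, 0.941, 0.008], [0.941, 0.338, -0.008], [-0.01, 0.004, -1.0]]
force: [-0.7, -0.2, 0.2]
finger_gap: -0.0001
grip_force: 0.0
clock: 16.85
ee_pos: [0.6397, -0.1428, 0.075]
tool_rot: [[-0.241, 0.97, 0.008], [0.97, 0.242, -0.008], [-0.01, 0.005, -1.0]]
force: [-0.4, 0.5, -0.4]
finger_gap: -0.0
grip_force: 0.0
[ 1.04 -0.06  0.59] [ 0.04  0.07 -0.  ] [-12.39954638  33.6218177    7.46294609  63.30570488  -0.37120355
  63.62463514]
```

```bash
python3 -m inch '{"xyz":[[0.5,0,0.5],[1,0,0.6],[1.5,0,0.6],[1.9,0,0.6],[2.1,0,0.6]],"turn":[[0,0,0],[0,0,0],[0,0,0],[0,0,0],[0,0,0]],"gripper":[1,1,1,1,1]}'; python3 -m inch '{"xyz":[[0.1,0,0],[0.3,0,0],[0.5,0,0],[0.7,0,0],[0.7,0,0]],"turn":[[0,0,0],[0,0,0],[0,0,0],[0,0,0],[0,0,0]],"gripper":[1,1,1,1,1]}'; python3 - <<'E'
from h import *
for c in ['top','side']:
    f=grab_frame(c);E=np.array(f['extrinsics'])
    for n in ['bolt_grip','condenser_top']: print(n,pt(c,n,E))
cv2.imwrite('pics/c5.png',cv2.resize(f['frame'][130:290,270:470],None,fx=4,fy=3.75))
E
```

```text
clock: 17.35
ee_pos: [0.6272, -0.0909, 0.06]
tool_rot: [[-0.245, 0.97, 0.008], [0.97, 0.245, -0.008], [-0.01, 0.006, -1.0]]
force: [0.2, -0.4, -0.8]
finger_gap: -0.0001
grip_force: 0.0
clock: 17.85
ee_pos: [0.6229, -0.0746, 0.0594]
tool_rot: [[-0.244, 0.97, 0.008], [0.97, 0.244, -0.008], [-0.01, 0.006, -1.0]]
force: [0.7, 0.4, -0.1]
finger_gap: -0.0
grip_force: 0.0
bolt_grip []
condenser_top [(0.82, array([0.539, 0.07 , 0.083])), (0.54, array([0.486, 0.1  , 0.065]))]
bolt_grip [(0.5, array([ 0.616, -0.054,  0.062]))]
condenser_top [(0.96, array([0.541, 0.067, 0.082]))]
```

View pics/c5.png

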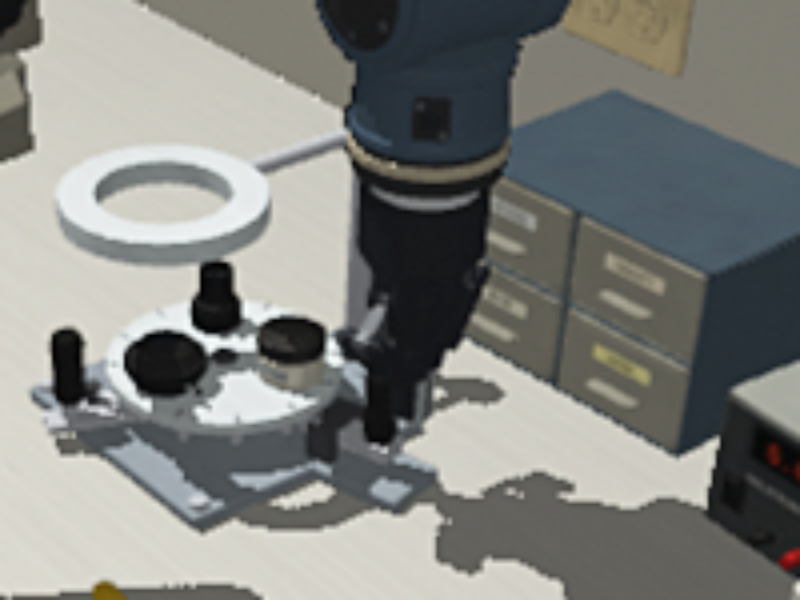

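Bolt sleeve (380,410) has moved about 11 mm in, nothing else touched; push on gently to the stop.

```bash
python3 -m inch '{"xyz":[[0.15,0,0],[0.3,0,0],[0.45,0,0],[0.55,0,0]],"turn":[[0,0,0],[0,0,0],[0,0,0],[0,0,0]],"gripper":[1,1,1,1]}'; python3 -m inch '{"xyz":[[0.1,0,0],[0.2,0,0]],"turn":[[0,0,0],[0,0,0]],"gripper":[1,1]}'
```

```text
clock: 18.55
ee_pos: [0.6197, -0.0628, 0.0594]
tool_rot: [[-0.243, 0.97, 0.008], [0.97, 0.243, -0.011], [-0.013, 0.005, -1.0]]
force: [2.3, -24.0, -1.8]
finger_gap: -0.0001
grip_force: 11.7
clock: 18.75
ee_pos: [0.6196, -0.0624, 0.0597]
tool_rot: [[-0.24, 0.971, 0.01], [0.971, 0.24, -0.019], [-0.021, 0.005, -1.0]]
force: [10.6, -56.1, -6.7]
finger_gap: 0.0
grip_force: 28.3
```

Hard stop, at 133 mm from the axis (112 + finger and sleeve radii): fully in. Back off and verify.

```bash
python3 -m inch '{"xyz":[[-0.8,0,0],[-1.8,0,0],[-2.8,0,-0.5],[-3,0,-2],[-3,0,-4]],"turn":[[0,0,0],[0,0,0],[0,0,0],[0,0,0],[0,0,0]],"gripper":[1,1,1,1,1]}'; python3 -m inch '{"xyz":[[-2,0,-1],[-2,0,-1],[-2,0,-1]],"turn":[[0,0,0],[0,0,0],[0,0,0]],"gripper":[1,1,1]}'; python3 - <<'E'
from h import *
for c in ['top','side']:
    f=grab_frame(c);E=np.array(f['extrinsics'])
    for n in ['bolt_grip','condenser_top','lever_grip']:
        for k,p in pt(c,n,E): print(n,k,p,np.hypot(p[1]-.067,p[0]-.589).round(3))
cv2.imwrite('pics/c6.png',cv2.resize(f['frame'][130:290,270:470],None,fx=4,fy=3.75))
E
```

```text
clock: 19.25
ee_pos: [0.6345, -0.1292, 0.1589]
tool_rot: [[-0.242, 0.97, 0.004], [0.97, 0.242, -0.007], [-0.008, 0.002, -1.0]]
force: [1.7, 0.1, 0.7]
finger_gap: 0.0002
grip_force: 0.0
clock: 19.55
ee_pos: [0.6483, -0.1779, 0.1856]
tool_rot: [[-0.242, 0.97, 0.009], [0.97, 0.242, -0.008], [-0.01, 0.007, -1.0]]
force: [-1.4, -0.2, -0.0]
finger_gap: 0.0
grip_force: 0.0
bolt_grip 0.47 [ 0.62  -0.042  0.068] 0.113
condenser_top 0.93 [0.539 0.067 0.087] 0.05
lever_grip 0.49 [0.487 0.101 0.065] 0.108
condenser_top 0.73 [0.538 0.067 0.084] 0.051
lever_grip 0.87 [0.484 0.1   0.065] 0.11
```

View pics/c6.png

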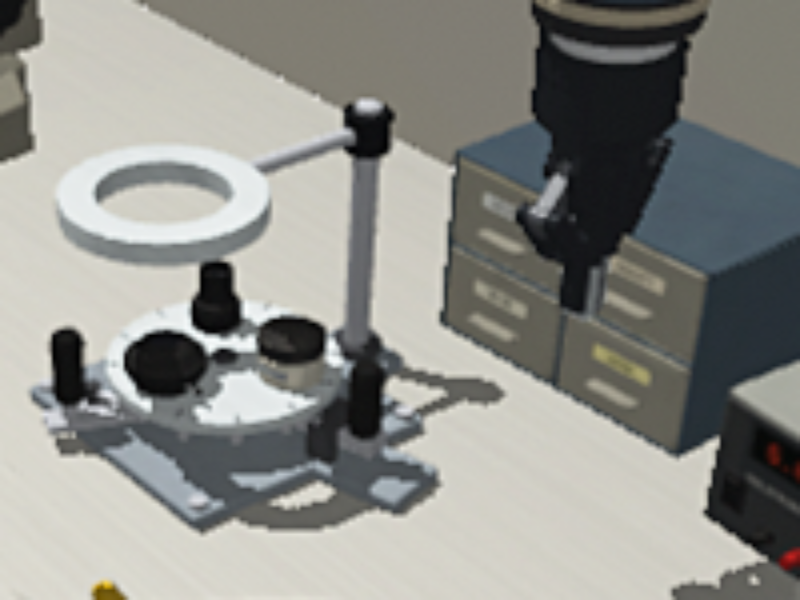

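The bolt sleeve, at (367,400), is 113 mm from the axis, so it is fully in. The dome is at the front station, the lever is home, and the arm is clear of everything.

```bash
python3 -c "
from station import hand_in;print(hand_in())"
```

```text
the job is handed in; nothing more can be done
None
```

The job is handed in: four full lever strokes put the condenser at the front under the ring light, the lever is home, the lock bolt is fully in, the arm is clear, and the clock stood at about 20 s of the 51 s allowed.

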